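# Function-test the emergency stop of the shop machine

### The arm

A 6-joint arm with a two-finger parallel gripper is mounted at the origin on a cart in front of the work surface, level with it; the furniture and walls round the work are solid. World frame = base frame: x ahead of the robot, y to its left, z up, the work surface at z = 0. Lengths are in mm, angles in rad, forces in N, time in s.
With the tool pointing down it reaches from about 275 to 1000 mm from the base axis. Payload 8.4 kg.
Tool frame: the origin (TCP) lies between the finger pads; the fingertips stand r.nose_length ahead of it and the grasp point (between the pads) lies 8 mm behind it (r.nose_length is the distance from the TCP to the fingertips, in mm); y points along the fingers, x is the direction in which the jaws open and shut, and the axes are right-handed (so a half turn about y gives the same grasp; the last joint's range is limited). The gripper opens to 85 mm and grips with 20 to 120 N. Pads are 22 mm wide; open, the fingers measure 114 mm over their backs; the gripper's body (76 mm by 85 mm) begins 54 mm behind the grasp point. The pads swing forward as they close: fully open they stand 13 mm farther back than shut.
Start: joints at [-1.134, 0.353, 1.633, -0, 1.155, -0.002], TCP at [265.532, -565.792, 242.281] pointing down, gripper open.
Joint ranges: [-2.63, 2.63], [-0.92, 2.1], [0.06, 2.66], [-1.3, 4.44], [0, 2.69], [-3.02, 3.02]. Speed limits (rad/s): [2.22, 2.22, 2.79, 3.14, 3.14, 3.14].

### API

Orientations are given as [roll, pitch, yaw] about the fixed x, y, z axes, in that order (R = Rz(yaw) Ry(pitch) Rx(roll)).
In Python, from rig import r, cams, order gives the robot as it stands. The module is installed in compiled form; this text tells all that it offers.
- The arm moves only by the shell command python3 -m crank 'ROWS' [FORCE]. ROWS is JSON, a list of rows, each a list of 7 numbers: the turn, a rotation vector about the tool's x, y, z in degrees, then the shift along the tool's x, y, z in cm, then the opening, from -1 (shut) to 1 (fully open). A call has exactly 10 rows; each row shifts and turns the pose as measured when the row begins, along the tool's axes as they then stand; what a row does not reach is not made up. A row lasts 1/12 s, in which the tool goes at most 41.7 mm and 7.16 degrees, less where a joint would pass 70% of its speed; a pose out of reach is approached as far as the arm can. A call with a gripper value outside its range is refused whole. The fingers move at their own pace and stop on an object; FORCE is the grip in N (left out, the last holds). Time passes only in rows, so rows that do not move let the fingers close, or fill a call up. It gives the time, the measured TCP pose, the force and the opening at its end, in the units of the state.
- r.sense(): the state, without advancing time (a new reading comes with each control period).
- cams.grab_frame(name): name is "scene" or "top" or "wrist"; returns the picture (480x640x3 uint8, blue, green, red); there is no depth.
- cams.camera_info(name): a dict with "intrinsics" (3x3 intrinsics, pixels), "view" (4x4, takes a point from world to camera coordinates); the wrist camera has in their place "hand_eye" (4x4, takes a point from camera to tool coordinates, whose origin is the TCP and whose axes are the tool frame's). Camera axes: x right, y up, looking along -z (the intrinsics and any distortion apply to the point x, -y, -z); pixel columns grow to the right and rows downward; lengths in mm; the calibration is good to about 2 mm. A picture is of the moment at which its call begins: read the wrist's pose just before it. camera_info takes no time and is no camera call.
- order.sign_off(): hands the job in, once; it reports no verdict.
The state is a dict: "clock": time; "qpos": joint angles; "qvel": joint speeds; "joint_efforts": joint torques, N m; "eef_pos": TCP position; "tcp_rot": TCP orientation; "contact_force": force on the tool from outside, world axes, zero at the start; "wrist_torque": the same for the moment, N m; "opening": opening from 0.0 (shut) to 1.0 (fully open).
Only numpy, scipy, OpenCV 4.12 (cv2) and the standard library are available. Lean on these libraries where they do the work, as an engineer would, in place of code of your own. Each camera call takes 0.05 s, during which the arm holds its last target.

### The job

Test the emergency stop with fingertip pushes only, without gripping or lifting anything: push the big red mushroom button straight down until it latches, then push one of its wings round clockwise, the way the white arrows point, until the button pops back up. When it is up, push the green reset button fully in and let it go. Leave both boxes standing where they are, do not force the buttons, and do not disturb the bolt, bearing and spark plug nearby.

Things in the scene. Friction and masses are not known exactly. Their poses are not given: they have to be found in the camera images.
- stop_station: loose heavy box (2.2 kg) on rubber feet, 112 x 112 x 60 mm, grey below, yellow above, carrying the red mushroom button on its middle. Origin at the centre of its underside, z up; x, y along its sides
- stop_press (a joint): how far the red button is pushed in, m. 0 = out (up), about 0.009 = latched, 0.011 = bottom stop. Pushing takes 5 N at first, about 11 N where it latches (passing 0.0093). Let go, a latched button stays at about 0.009; an unlatched one springs up
- stop_twist (a joint): how far the red button's head is turned clockwise seen from above, rad. 0 = rest, stop at 0.9. A spring turns it back when let go (0.015 to 0.04 N m). While pushed in and latched, turning past about 0.45 to 0.5 rad unlatches it and it springs up 9 mm
- stop_hub (a point): centre of the top of the red button's round hub (27 mm diameter), on the turning axis, 117 mm above the bench when out; moves and turns with the head, z up. The head is a disc of 88 mm diameter whose flat top lies 22 mm below this point; two wings run out from the hub along this point's +x and -x to a radius of 40 mm, 20 mm above the flat top
- wing_a (a point): middle of the +x wing's upright push face, 29 mm from the turning axis, 12 mm above the disc's flat top. Axes as stop_hub: the face lies in stop_hub's xz plane and looks to +y; pushing it to -y turns the head clockwise. Behind it a slope reaches back 17 mm. Smooth, slippery plastic; fingertips less than 9 mm above the latched disc stop it from rising
- wing_b (a point): the same on the -x wing: its push face looks to -y, and pushing it to +y turns the head clockwise
- reset_station: loose heavy grey box (1.5 kg) on rubber feet, 78 x 78 x 50 mm, with a green push button on its middle. Origin at the centre of its underside, z up
- reset_button (a joint): how far the green button is pushed in, m. 0 = out, 0.006 = fully in, which takes 5 N; it springs back when let go
- reset_button_top (a point): centre of the top of the green button, 32 mm in diameter, z up
- bolt: bystander: loose steel bolt 24 x 27 x 70 mm standing on its head between the two boxes; origin at the centre of its underside
- bearing: bystander: loose ball bearing, 62 mm in diameter, 16 mm high, lying flat; origin at the centre of its underside
- plug: bystander: loose spark plug 70 mm long, 21 mm thick, lying down; origin at the centre of its underside

How it is judged:
By the outcome, as a careful person would: the job done as asked, in the order asked, and still so for the second after the job is handed in, with the robot touching nothing.
It also fails if it takes over 58 s, if anything falls off the work surface, if the arm or the gripper's body presses on something with over 40 N, if the wrist force passes 120 N, or if a joint passes its speed limit or range.

## Working session

There is one attempt and no reset: what is moved stays moved. The work goes in short steps, Python scripts to look and compute and a shell command to move; the robot and the scene stay as the last step left them, time stands still between calls to the robot, and variables do not carry over. Pictures are saved under pics/ and viewed, and the job is handed in when it is done.

```bash
mkdir -p pics; python3 - <<'E'
from rig import r,cams,order
import cv2
s=r.sense(); print(s, r.nose_length)
for n in("scene","top"):
    im=cams.grab_frame(n); cv2.imwrite(f"pics/{n}0.png",im)
    print(n,cams.camera_info(n))
print(cams.camera_info("wrist"))
E
```

```text
{'clock': 0.0, 'qpos': array([-1.13441414e+00,  3.53666467e-01,  1.63418369e+00, -1.55408262e-05,
        1.15518798e+00, -2.38887820e-03]), 'qvel': array([ 6.09215833e-04, -8.22049092e-04,  1.31339866e-03, -1.67098064e-04,
        2.03543352e-05,  1.47552994e-03]), 'joint_efforts': array([-4.22129206e-04, -6.05244541e+01, -3.42063332e+01,  1.34840470e-04,
        9.29994247e-03,  5.48119647e-05]), 'eef_pos': array([ 265.31327265, -565.35430067,  241.52902676]), 'tcp_rot': array([-1.57080708e+00,  1.44550784e-03, -1.13201898e+00]), 'contact_force': array([-0.69154458,  1.00692711, -0.92249117]), 'wrist_torque': array([ 0.00710382, -0.00861351,  0.04221177]), 'opening': 0.9980723638263421} 11.0
scene {'intrinsics': array([[480.70516578,   0.        , 307.96917351],
       [  0.        , 480.70516578, 240.95799191],
       [  0.        ,   0.        ,   1.        ]]), 'view': array([[ 9.03709142e-01, -4.28124298e-01, -4.40138012e-03,
        -4.42786682e+02],
       [ 2.86139284e-01,  5.96288189e-01,  7.50043136e-01,
        -3.78965368e+02],
       [-3.18487200e-01, -6.79080246e-01,  
[... 476 characters left out ...]
02],
       [-2.16974124e-01,  2.31057841e-03,  9.76174621e-01,
        -1.35491177e+03],
       [ 0.00000000e+00,  0.00000000e+00,  0.00000000e+00,
         1.00000000e+00]])}
{'intrinsics': array([[391.18658137,   0.        , 317.35474162],
       [  0.        , 391.18658137, 235.38359478],
       [  0.        ,   0.        ,   1.        ]]), 'hand_eye': array([[ 9.99999221e-01, -1.09311369e-03, -6.01860824e-04,
        -9.18954604e-02],
       [-2.23816127e-04,  3.17376361e-01, -9.48299634e-01,
        -1.30814025e+02],
       [ 1.22761571e-03,  9.48299030e-01,  3.17375869e-01,
         8.14590606e+01],
       [ 0.00000000e+00,  0.00000000e+00,  0.00000000e+00,
         1.00000000e+00]])}
```

View pics.

View pics/scene0.png

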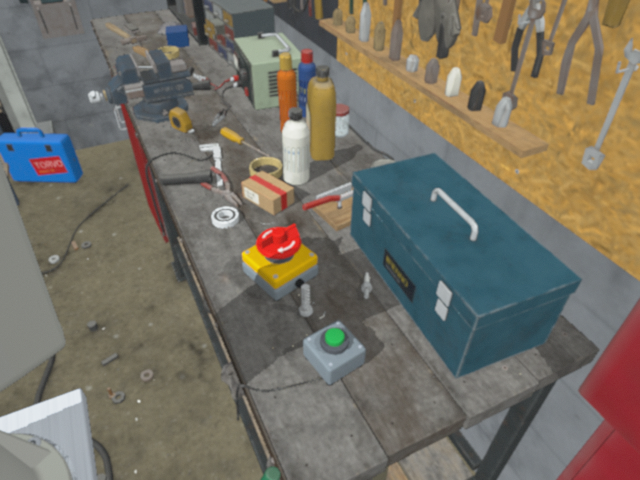

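View pics/top0.png

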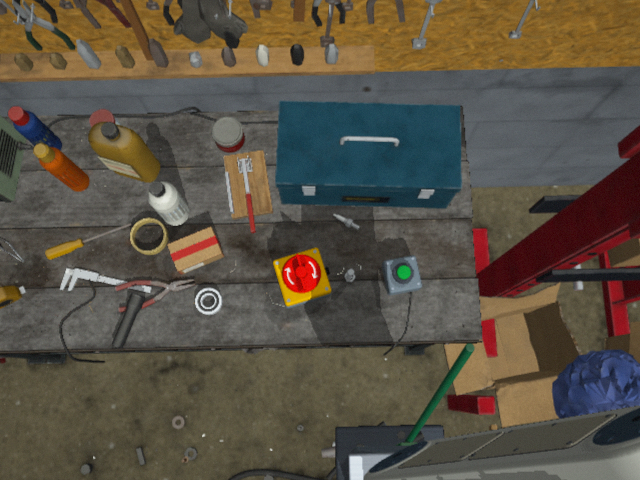

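```bash
cat > h.py <<'E'
import numpy as np,cv2
from rig import r,cams,order
from scipy.spatial.transform import Rotation as Rn
def project(n,P):
    I=cams.camera_info(n);K=I["intrinsics"];V=I["view"]
    p=V[:3,:3]@np.asarray(P,float)+V[:3,3]
    q=K@np.array([p[0],-p[1],-p[2]]);return q[:2]/q[2]
def ray(n,uv,pose=None):
    I=cams.camera_info(n);K=I["intrinsics"]
    d=np.linalg.inv(K)@np.array([uv[0],uv[1],1.]);d=np.array([d[0],-d[1],-d[2]])
    if n=="wrist":
        H=I["hand_eye"];p,e=pose;T=Rn.from_euler("xyz",e).as_matrix()
        return T@H[:3,3]+p, T@H[:3,:3]@d
    V=I["view"];return -V[:3,:3].T@V[:3,3],V[:3,:3].T@d
def onz(n,uv,z,pose=None):
    o,d=ray(n,uv,pose);return o+d*(z-o[2])/d[2]
def tri(obs):
    A=np.zeros((3,3));b=np.zeros(3)
    for o,d in obs:
        d=d/np.linalg.norm(d);M=np.eye(3)-np.outer(d,d);A+=M;b+=M@o
    x=np.linalg.solve(A,b);return x,[np.linalg.norm((np.eye(3)-np.outer(d,d)/(d@d))@(x-o)) for o,d in obs]
E
python3 - <<'E'
from h import *
t=cv2.imread("pics/top0.png");s=cv2.imread("pics/scene0.png")
cv2.imwrite("pics/topc.png",cv2.resize(t[200:320,260:440],None,fx=4.4,fy=4.4,interpolation=cv2.INTER_CUBIC))
cv2.imwrite("pics/scenec.png",cv2.resize(s[210:390,230:390],None,fx=3.3,fy=3.3,interpolation=cv2.INTER_CUBIC))
for n,im in(("top",t),("scene",s)):
    h=cv2.cvtColor(im,cv2.COLOR_BGR2HSV)
    for c,m in (("red",((h[...,0]<6)|(h[...,0]>174))&(h[...,1]>180)),("green",(h[...,0]>50)&(h[...,0]<75)&(h[...,1]>150)),("yel",(h[...,0]>20)&(h[...,0]<30)&(h[...,1]>200))):
        m=m.astype(np.uint8);m[:200]=0;m[400:]=0;m[:,:240]=0;m[:,440:]=0
        k,l,st,ce=cv2.connectedComponentsWithStats(m)
        for i in range(1,k):
            if st[i,4]>40: print(n,c,st[i],ce[i],onz(n,ce[i],{"red":100,"green":60,"yel":60}[c]))
E
```

```text
top red [249 208   6  22  52] [251.75       219.69230769] [668.98220232 366.12634297 100.        ]
top red [283 254  38  38 988] [301.07186235 273.2742915 ] [544.11429812 256.85580645 100.        ]
top green [397 265  14  15 157] [403.33121019 271.78343949] [549.74687023  25.91705393  60.        ]
top yel [273 248  58  58 961] [302.42351717 280.36524454] [535.03667849 255.43742782  60.        ]
scene red [256 224  45  35 960] [278.80208333 241.70833333] [545.64963403 245.5327159  100.        ]
scene green [326 329  18  17 261] [334.3256705  336.77394636] [552.54408448  29.96703788  60.        ]
scene yel [ 243  245   74   43 1353] [279.48706578 265.41167775] [536.24215429 224.30793975  60.        ]
```

View pics/topc.png

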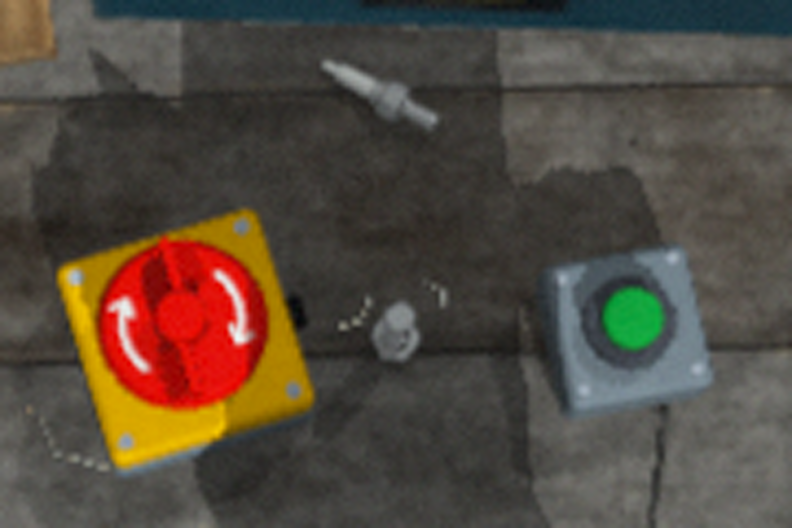

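View pics/scenec.png

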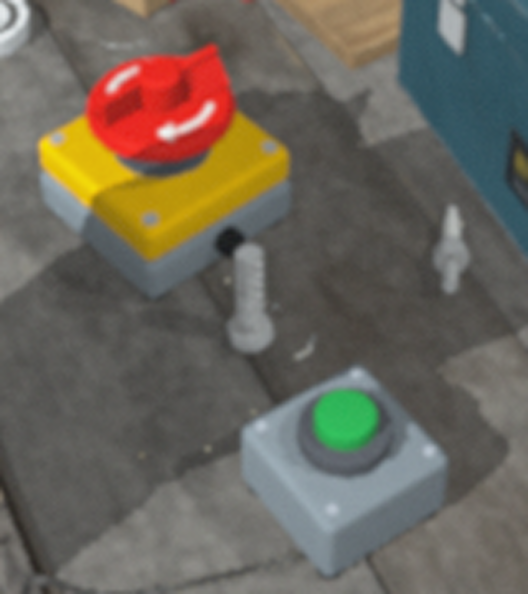

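```bash
python3 -m crank '[[0,0,0,-3.1,0,2.7,-1],[0,0,0,-3.1,0,2.7,-1],[0,0,0,-3.1,0,2.7,-1],[0,0,0,-3.1,0,2.7,-1],[0,0,0,-3.1,0,2.7,-1],[0,0,0,-3.1,0,2.7,-1],[0,0,0,-3.1,0,2.7,-1],[0,0,0,-3.1,0,2.7,-1],[0,0,0,-3.1,0,2.7,-1],[0,0,0,-3.1,0,2.7,-1]]' 20
```

```text
clock: 0.93
eef_pos: [375.9, -167.8, 237.7]
tcp_rot: [-1.573, 0.002, -1.143]
contact_force: [0.1, 0.4, 0.9]
opening: -0.003
```

```bash
python3 -m crank '[[0,0,0,-3.1,-0.1,2.7,-1],[0,0,0,-3.1,-0.1,2.7,-1],[0,0,0,-3.1,-0.1,2.7,-1],[0,0,0,-3.1,-0.1,2.7,-1],[0,0,0,-3.1,-0.1,2.7,-1],[0,0,0,-3.1,-0.1,2.7,-1],[0,0,0,-3.1,-0.1,2.7,-1],[0,0,0,-3.1,-0.1,2.7,-1],[0,0,0,-3.1,0,2.7,-1],[0,0,0,-2,0,1.7,-1]]'
python3 - <<'E'
from h import *
s=r.sense();print(s["eef_pos"],s["tcp_rot"],s["qvel"],s["contact_force"],s["qpos"])
cv2.imwrite("pics/w1.png",cams.grab_frame("wrist"))
s=r.sense();print(s["eef_pos"],s["tcp_rot"])
E
```

```text
clock: 1.77
eef_pos: [484.3, 222.4, 245.8]
tcp_rot: [-1.571, 0.002, -1.141]
contact_force: [0.4, -0.5, -0.1]
opening: -0.001
[484.3436465  222.38203288 245.84540902] [-1.57109816  0.00178443 -1.14138126] [ 0.49100382  0.32089125 -0.39979634 -0.01758474  0.09286613  0.47187245] [ 0.43463429 -0.53019393 -0.0575903 ] [0.426505   0.20655146 1.8257253  0.00199161 1.1096237  1.56699945]
[485.62708264 225.63105016 245.93063907] [-1.56906641  0.00346163 -1.14068763]
```

View pics/w1.png

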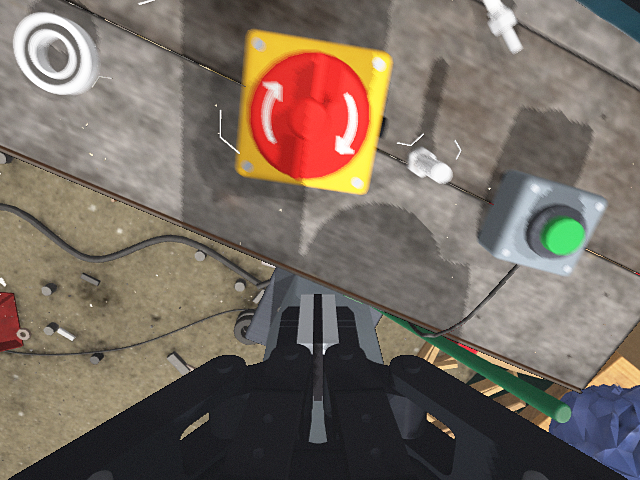

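```bash
python3 - <<'E'
from h import *
cams.grab_frame("wrist")
s=r.sense();print(s["eef_pos"],s["tcp_rot"],s["qvel"])
im=cams.grab_frame("wrist");cv2.imwrite("pics/w2.png",im)
np.save("pose2.npy",np.array([s["eef_pos"],s["tcp_rot"]]))
cv2.imwrite("pics/w2c.png",cv2.resize(im[20:200,220:400],None,fx=3.3,fy=3.3,interpolation=cv2.INTER_CUBIC))
E
```

```text
[484.69714978 222.85212487 245.6336175 ] [-1.57088884  0.00216798 -1.13914812] [-0.05603947 -0.03455803  0.06094438 -0.02724384  0.01609376 -0.05424098]
```

View pics/w2c.png

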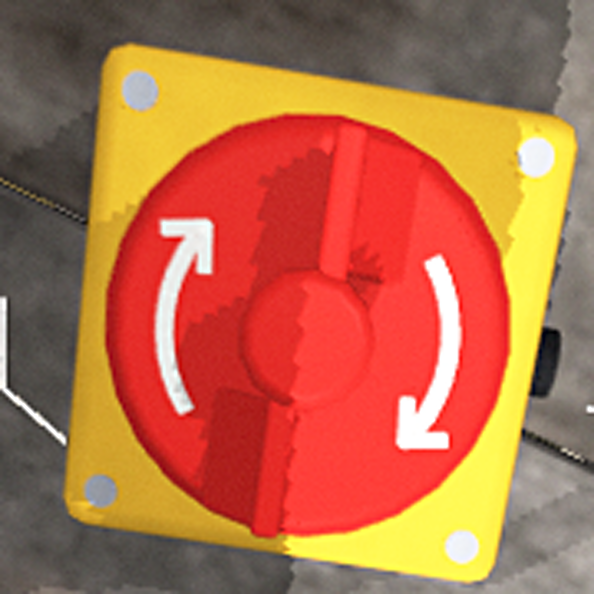

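```bash
python3 - <<'E'
from h import *
p=np.load("pose2.npy")
f=lambda x,y:((x+.5)/3.3+220-.5,(y+.5)/3.3+20-.5)
hub=onz("wrist",f(307,338),117,p);print("hub",hub)
a=onz("wrist",f(341,125),115,p);b=onz("wrist",f(278,535),115,p)
d=a-b;print(a,b,np.linalg.norm(d),np.degrees(np.arctan2(d[1],d[0])),(a+b)/2)
im=cv2.imread("pics/w2.png");h=cv2.cvtColor(im,cv2.COLOR_BGR2HSV)
m=(((h[...,0]<6)|(h[...,0]>174))&(h[...,1]>150)).astype(np.uint8);m[:20]=0;m[200:]=0;m[:,:220]=0;m[:,400:]=0
c=max(cv2.findContours(m,0,1)[0],key=cv2.contourArea)
e=cv2.fitEllipse(c);print("disc ell",e,onz("wrist",e[0],93,p), [onz("wrist",(e[0][0]+s*e[1][1]/2,e[0][1]),93,p)[:2] for s in(-1,1)])
# green
m=((h[...,0]>45)&(h[...,0]<80)&(h[...,1]>150)).astype(np.uint8);m[:180]=0;m[300:]=0;m[:,:500]=0
c=max(cv2.findContours(m,0,1)[0],key=cv2.contourArea);g=cv2.fitEllipse(c);print("green",g)
t=cv2.imread("pics/top0.png");ht=cv2.cvtColor(t,cv2.COLOR_BGR2HSV)
m=((ht[...,0]>45)&(ht[...,0]<80)&(ht[...,1]>150)).astype(np.uint8);m[:200]=0;m[320:]=0;m[:,:380]=0;m[:,440:]=0
gt=cv2.fitEllipse(max(cv2.findContours(m,0,1)[0],key=cv2.contourArea));print("top",gt)
s=cv2.imread("pics/scene0.png");ht=cv2.cvtColor(s,cv2.COLOR_BGR2HSV)
m=((ht[...,0]>45)&(ht[...,0]<80)&(ht[...,1]>150)).astype(np.uint8);m[:310]=0;m[370:]=0;m[:,:300]=0;m[:,380:]=0
gs=cv2.fitEllipse(max(cv2.findContours(m,0,1)[0],key=cv2.contourArea));print("scene",gs)
print(tri([ray("wrist",g[0],p),ray("top",gt[0]),ray("scene",gs[0])]))
print(tri([ray("wrist",f(307,338),p),ray("top",(260+183/4.4,200+316/4.4)),ray("scene",(230+163/3.3,210+80/3.3))]))
for z in (55,62,68):print(z,onz("wrist",g[0],z,p),onz("top",gt[0],z),onz("scene",gs[0],z))
for n,u in (("top",(260+183/4.4,200+316/4.4)),("scene",(230+163/3.3,210+80/3.3))):print(n,onz(n,u,117))
E
```

```text
hub [547.62743126 255.44701002 117.        ]
[584.69888605 265.50643084 115.        ] [509.88756471 244.72250839 115.        ] 77.64473731778756 15.52624390256267 [547.29322538 255.11446961 115.        ]
disc ell ((312.7415771484375, 117.98388671875), (121.1142349243164, 126.69986724853516), 1.8017650842666626) [549.09721354 256.4239077   93.        ] [array([530.63708475, 296.36534938]), array([567.54624866, 216.50646897])]
green ((564.2354736328125, 238.03941345214844), (36.128570556640625, 42.46174621582031), 79.72200775146484)
top ((403.34613037109375, 271.789794921875), (13.008129119873047, 13.647531509399414), 18.262346267700195)
scene ((334.33843994140625, 336.787841796875), (16.772085189819336, 17.985782623291016), 83.24317169189453)
(array([549.16650016,  25.98630231,  66.68421203]), [np.float64(0.402014054948382), np.float64(0.9874262016025628), np.float64(0.9486887592554901)])
(array([547.98601082, 254.99208128, 109.53980277]), [np.float64(0.7965494461207674), np.float64(2.385074896573198), np.float64(3.1218352235402094)])
55 [548.57905365  16.83748496  55.        ] [550.63909078  25.22766048  55.        ] [554.46709964  33.24138679  55.        ]
62 [548.80112124  22.06235127  62.        ] [549.36841043  26.14638885  62.        ] [551.78306429  28.60954591  62.        ]
68 [548.99146488  26.54080811  68.        ] [548.27925585  26.93387031  68.        ] [549.48246256  24.63939658  68.        ]
top [544.20666546 255.07637632 117.        ]
scene [548.06453035 246.47156466 117.        ]
```

```bash
python3 -m crank '[[0,0,0,-0.2,0,3.5,-1],[0,0,0,-0.1,0,3.5,-1],[0,0,0,0,2.5,0,-1],[0,0,0,0,2.5,0,-1],[0,0,0,0,2.5,0,-1],[0,0,0,0,1,0,-1],[0,4.6,0,0,0,0,-1],[0,4.6,0,0,0,0,-1],[0,0,0,0,0,0,-1],[0,0,0,0,0,0,-1]]'
python3 -c "
from h import *
s=r.sense();print(s['eef_pos'],s['tcp_rot'],s['contact_force'])
R=Rn.from_euler('xyz',s['tcp_rot']).as_matrix();print(R.T@(np.array([547.5,255.3,128])-s['eef_pos']))
cv2.imwrite('pics/w3.png',cams.grab_frame('wrist'))"
```

```text
clock: 2.75
eef_pos: [544.2, 242.7, 155.4]
tcp_rot: [-1.581, -0.003, -1.309]
contact_force: [-0.8, 0.2, -0.3]
opening: 0.002
[544.18709472 242.69411141 155.43538789] [-1.58143802 -0.0030501  -1.30919731] [-0.83840938  0.21523056 -0.30551209]
[-11.40383303  27.33043279   6.75161555]
```

View pics/w3.png

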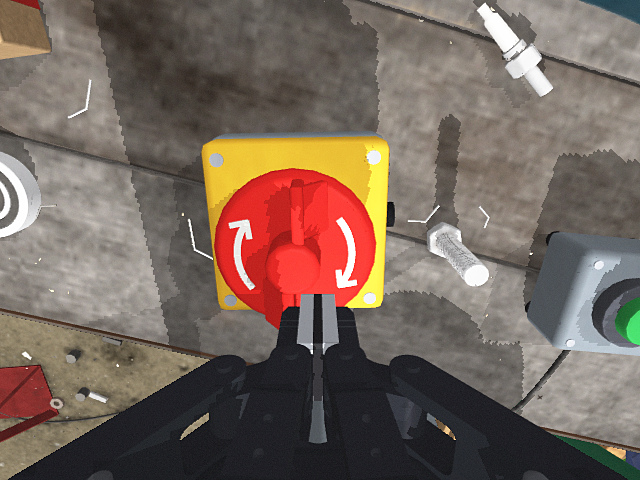

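```bash
python3 -m crank '[[0.6,0,0,-1.1,0,0.7,-1],[0,0,0,0,0,0,-1],[0,0,0,0,0,0,-1],[0,0,0,0,0.7,0,-1],[0,0,0,0,0.7,0,-1],[0,0,0,0,0.6,0,-1],[0,0,0,0,0,0,-1],[0,0,0,0,0,0,-1],[0,0,0,0,0,0,-1],[0,0,0,0,0,0,-1]]'
cat > st.py <<'E'
from h import *
import sys
s=r.sense();print(s['clock'],s['eef_pos'],s['tcp_rot'],s['contact_force'],s['wrist_torque'])
R=Rn.from_euler('xyz',s['tcp_rot']).as_matrix();print("to target:",R.T@(np.array([float(v) for v in sys.argv[1:4]])-s['eef_pos']))
E
python3 st.py 547.5 255.3 128
```

```text
clock: 3.63
eef_pos: [548.9, 256.4, 134.5]
tcp_rot: [-1.568, -0.003, -1.303]
contact_force: [-0.2, 0.5, 0.6]
opening: -0.003
3.6333 [548.9178762  256.35052586 134.49173826] [-1.56801463 -0.00282508 -1.30254422] [-0.2135345   0.4994546   0.58660088] [ 0.00729984 -0.01574755  0.04427447]
to target: [ 0.61880921  6.48890967 -1.6636615 ]
```

```bash
python3 -m crank '[[0,0,0,0.06,0,-0.16,-1],[0,0,0,0,0.15,0,-1],[0,0,0,0,0.15,0,-1],[0,0,0,0,0.15,0,-1],[0,0,0,0,0.1,0,-1],[0,0,0,0,0.1,0,-1],[0,0,0,0,0,0,-1],[0,0,0,0,0,0,-1],[0,0,0,0,0,0,-1],[0,0,0,0,0,0,-1]]'
python3 st.py 547.5 255.3 128
```

```text
clock: 4.47
eef_pos: [548.0, 255.3, 128.2]
tcp_rot: [-1.567, -0.003, -1.303]
contact_force: [-0.5, 0.3, -0.1]
opening: 0.002
4.4667 [547.97774341 255.29800008 128.16328618] [-1.56657307 -0.0025953  -1.30278898] [-0.51588481  0.26917309 -0.14303489] [ 0.02292989 -0.03009465  0.04627482]
to target: [-0.12886332  0.16100748 -0.46084268]
```

```bash
python3 -m crank '[[0,0,0,0,0.1,0,-1],[0,0,0,0,0.1,0,-1],[0,0,0,0,0.1,0,-1],[0,0,0,0,0,0,-1],[0,0,0,0,0,0,-1],[0,0,0,0,0,0,-1],[0,0,0,0,0,0,-1],[0,0,0,0,0,0,-1],[0,0,0,0,0,0,-1],[0,0,0,0,0,0,-1]]'
python3 st.py 547.5 255.3 128
```

```text
clock: 5.3
eef_pos: [548.2, 255.4, 126.6]
tcp_rot: [-1.566, -0.002, -1.303]
contact_force: [-1.6, -0.9, 4.7]
opening: -0.0
5.3 [548.15593832 255.38368354 126.6009669 ] [-1.56583751 -0.00246728 -1.30274988] [-1.63658802 -0.85000846  4.68716816] [-0.09047184  0.26511827 -0.00859979]
to target: [-0.08957676 -1.40248759 -0.64773159]
```

```bash
python3 -m crank '[[0,0,0,0,0.1,0,-1],[0,0,0,0,0.1,0,-1],[0,0,0,0,0.1,0,-1],[0,0,0,0,0.1,0,-1],[0,0,0,0,0.1,0,-1],[0,0,0,0,0.1,0,-1],[0,0,0,0,0.1,0,-1],[0,0,0,0,0.1,0,-1],[0,0,0,0,0.1,0,-1],[0,0,0,0,0.1,0,-1]]'
python3 st.py 547.5 255.3 128
```

```text
clock: 6.13
eef_pos: [548.4, 255.6, 119.6]
tcp_rot: [-1.565, -0.002, -1.303]
contact_force: [-2.4, -1.7, 6.6]
opening: 0.0
6.1333 [548.36593598 255.57186599 119.55002972] [-1.56510994 -0.00221147 -1.30275138] [-2.37979627 -1.71806616  6.5510942 ] [-0.20497258  0.45435989 -0.0304569 ]
to target: [ 0.05150428 -8.45489805 -0.85895304]
```

```bash
python3 -m crank '[[0,0,0,0,0.04,0,-1],[0,0,0,0,0.04,0,-1],[0,0,0,0,0.04,0,-1],[0,0,0,0,0.04,0,-1],[0,0,0,0,0.06,0,-1],[0,0,0,0,0.06,0,-1],[0,0,0,0,0.06,0,-1],[0,0,0,0,0.06,0,-1],[0,0,0,0,0.06,0,-1],[0,0,0,0,0.06,0,-1]]'
python3 st.py 547.5 255.3 128
```

```text
clock: 6.97
eef_pos: [548.7, 255.6, 116.9]
tcp_rot: [-1.564, -0.002, -1.303]
contact_force: [-3.6, -2.6, 12.5]
opening: 0.0
6.9667 [548.7199434  255.59777243 116.93019723] [-1.56437287 -0.00221423 -1.30276773] [-3.62288034 -2.56943263 12.46042213] [-0.28088739  0.66338695  0.02681333]
to target: [ -0.01142722 -11.07768979  -1.18411236]
```

```bash
python3 -m crank '[[0,0,0,0,-0.5,0,-1],[0,0,0,0,-1,0,-1],[0,0,0,0,-1,0,-1],[0,0,0,0,-1,0,-1],[-0.5,0,0,0,0,-3,-1],[0,0,0,0,0,-3,-1],[0,0,0,0,0,-1,-1],[0,0,0,0,0,0,-1],[0,0,0,0,0,0,-1],[0,0,0,0,0,0,-1]]'
python3 st.py 547.5 255.3 128
python3 - <<'E'
from h import *
s=r.sense();np.save("pose4.npy",np.array([s["eef_pos"],s["tcp_rot"]]))
cv2.imwrite('pics/w4.png',cams.grab_frame('wrist'));cv2.imwrite('pics/s4.png',cams.grab_frame('scene')[210:390,230:390].repeat(3,0).repeat(3,1))
E
```

```text
clock: 7.8
eef_pos: [482.7, 238.0, 157.9]
tcp_rot: [-1.566, -0.001, -1.303]
contact_force: [-0.6, 0.1, 0.4]
opening: 0.0
7.8 [482.73970411 238.03636374 157.91955185] [-1.56583249e+00 -9.95587350e-04 -1.30274515e+00] [-0.62939337  0.13825175  0.36358066] [ 0.08888881 -0.05717945  0.01263112]
to target: [ 0.47501955 30.25234591 66.87061064]
```

View pics/w4.png

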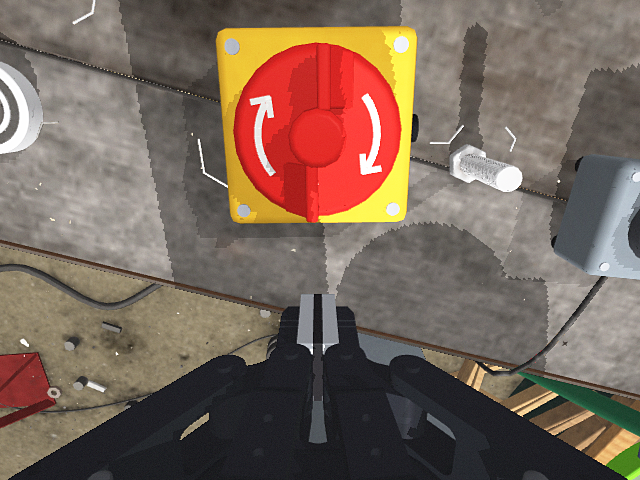

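View pics/s4.png

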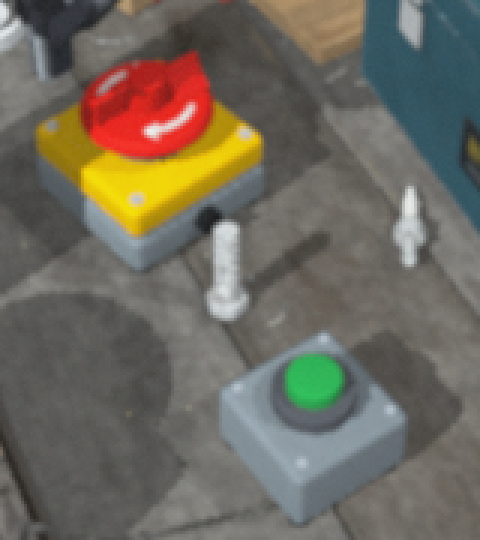

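```bash
python3 - <<'E'
from h import *
for n,y0 in((2,93),(4,0)):
    p=np.load(f"pose{n}.npy")
    im=cv2.imread(f"pics/w{n}.png");h=cv2.cvtColor(im,cv2.COLOR_BGR2HSV)
    m=(((h[...,0]<6)|(h[...,0]>174))&(h[...,1]>150)).astype(np.uint8);m[:20]=0;m[230:]=0;m[:,:220]=0;m[:,420:]=0
    c=max(cv2.findContours(m,0,1)[0],key=cv2.contourArea)[:,0,:]
    xl,xr=c[c[:,0].argmin()],c[c[:,0].argmax()]
    for z in(80,84,89,93):
        a,b=onz("wrist",(xl[0]-.5,xl[1]),z,p),onz("wrist",(xr[0]+.5,xr[1]),z,p);print(n,z,np.linalg.norm(a-b),(a+b)/2)
p=np.load("pose4.npy")
im=cv2.imread("pics/w4.png")
cv2.imwrite("pics/w4c.png",cv2.resize(im[30:230,220:420],None,fx=3,fy=3,interpolation=cv2.INTER_CUBIC))
E
```

```text
2 80 89.30697396819522 [546.74546971 255.44669517  80.        ]
2 84 88.10191512694614 [546.90753389 255.46438954  84.        ]
2 89 86.59559157538484 [547.11011411 255.4865075   89.        ]
2 93 85.39053273413576 [547.27217829 255.50420187  93.        ]
4 80 86.88916136089503 [549.24777259 256.66239336  80.        ]
4 84 85.22729434745672 [549.46458222 256.71956741  84.        ]
4 89 83.14996058065876 [549.73559426 256.79103496  89.        ]
4 93 81.4880935672204 [549.95240389 256.848209    93.        ]
```

View pics/w4c.png

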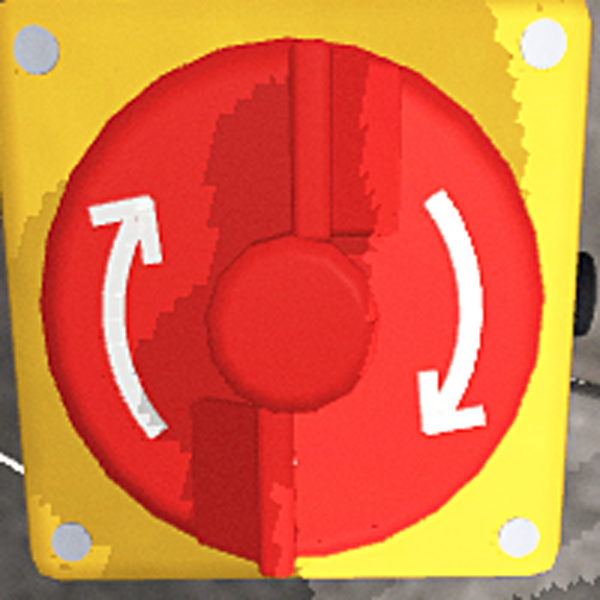

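```bash
python3 - <<'E'
from h import *
p=np.load("pose4.npy");f=lambda x,y:((x+.5)/3+220-.5,(y+.5)/3+30-.5)
hub=onz("wrist",f(291,323),108,p);a=onz("wrist",f(291,45),106,p);b=onz("wrist",f(294,570),106,p);d=a-b
print(hub,a,b,np.linalg.norm(d),np.degrees(np.arctan2(d[1],d[0])),(a+b)/2)
H=(a+b)/2;t=np.arctan2(d[1],d[0]);w=np.array([np.cos(t),np.sin(t)]);n=np.array([-w[1],w[0]])
print("wing_a",H[:2]+29*w,"n",n)
# fingertip half-thickness: pixel cols 300..336 at row ~296
o,dd=ray("wrist",(300,296),p);R=Rn.from_euler("xyz",p[1]).as_matrix()
for u in (281,300,336,356):
  o,dd=ray("wrist",(u,296 if 290<u<340 else 310),p);ot=R.T@(o-p[0]);dt=R.T@dd
  for y in(11,0,-10):print(u,y,ot+dt*(y-ot[1])/dt[1])
E
python3 -c "
import cv2;im=cv2.imread('pics/w4.png');cv2.imwrite('pics/w4f.png',cv2.resize(im[270:390,240:400],None,fx=4.5,fy=4.5))"
```

```text
[547.90871645 256.22436114 108.        ] [584.67080717 266.34903823 106.        ] [510.34666753 245.37624268 106.        ] 77.22652320762302 15.758011971895916 [547.50873735 255.86264046 106.        ]
wing_a [575.41883818 263.7383164 ] n [-0.27157503  0.96241727]
281 11 [-14.79524805  11.           1.83962832]
281 0 [-13.65505481   0.           8.01386106]
281 -10 [-12.6185155  -10.          13.62679991]
300 11 [-6.955422   11.          8.20578646]
300 0 [-6.42333479  0.         13.88622009]
300 -10 [ -5.93961914 -10.          19.05025065]
336 11 [ 7.55932098 11.          8.2211579 ]
336 0 [ 6.96555378  0.         13.90039922]
336 -10 [  6.42576542 -10.          19.06334588]
356 11 [15.83065263 11.          1.871605  ]
356 0 [14.59530913  0.          8.04335743]
356 -10 [ 13.47226958 -10.          13.65404145]
```

View pics/w4f.png

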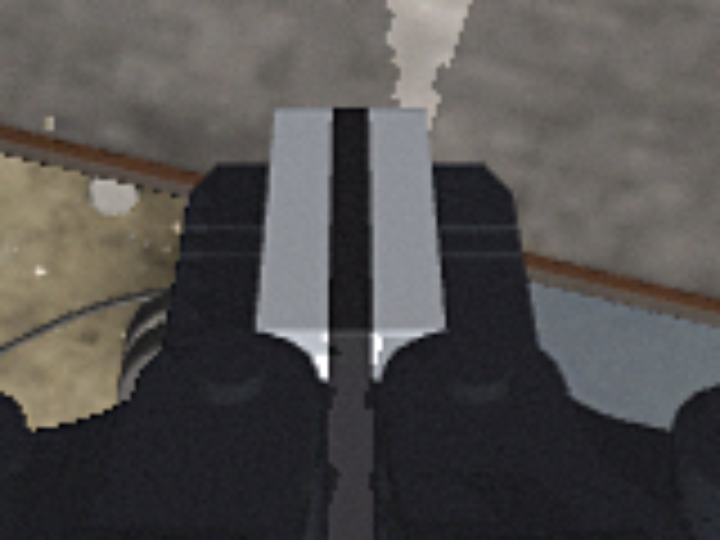

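```bash
python3 st.py 569.4 284.9 109
```

```text
7.9 [483.02222445 238.10816492 157.68139162] [-1.56587602e+00 -9.91915262e-04 -1.30295797e+00] [ 0.31623131  0.28663928 -0.30925159] [ 0.06489487 -0.00295983  0.02848129]
to target: [-22.31209816  49.12947437  95.44076096]
```

```bash
python3 -m crank '[[-0.3,0,0,-0.7,0,3,-1],[0,0,0,-0.7,0,3,-1],[0,0,0,-0.7,0,3,-1],[0,0,0,-0.1,0,0.8,-1],[0,0,0,0,1.2,0,-1],[0,0,0,0,1.2,0,-1],[0,0,0,0,1.2,0,-1],[0,0,0,0,0,0,-1],[0,0,0,0,0,0,-1],[0,0,0,0,0,0,-1]]'
python3 st.py 569.4 284.9 109
```

```text
clock: 8.73
eef_pos: [573.3, 284.6, 112.9]
tcp_rot: [-1.579, -0.003, -1.304]
contact_force: [-0.6, -0.5, -0.7]
opening: -0.0
8.7333 [573.31887523 284.58869088 112.86459461] [-1.57948846 -0.00283384 -1.30421372] [-0.56407639 -0.49022482 -0.69508801] [ 0.05569927 -0.01445281 -0.01112551]
to target: [-1.34363294  3.89280356 -3.66473995]
```

```bash
python3 -m crank '[[0.5,0,0,0,0.2,-0.37,-1],[0,0,0,0,0.15,0,-1],[0,0,0,0,0,0,-1],[0,0,0,0,0,0,-1],[0,0,0,0,0,0,-1],[0,0,0,0,0,0,-1],[0,0,0,0,0,0,-1],[0,0,0,0,0,0,-1],[0,0,0,0,0,0,-1],[0,0,0,0,0,0,-1]]'
python3 st.py 569.4 284.9 109
cat > pic.py <<'E'
from h import *
import sys
k=sys.argv[1]
a=cams.grab_frame('wrist');b=cams.grab_frame('scene')
cv2.imwrite(f'pics/w{k}.png',a);B=b[205:305,220:340];B=cv2.resize(B,None,fx=4,fy=4,interpolation=cv2.INTER_CUBIC)
A=a[180:380,220:420];A=cv2.resize(A,(400,400),interpolation=cv2.INTER_CUBIC)
o=np.zeros((400,800,3),np.uint8);o[:,:400]=A;o[:400,400:]=B[:,:400];cv2.imwrite(f'pics/c{k}.png',o)
E
python3 pic.py 5
```

```text
clock: 9.57
eef_pos: [569.3, 283.5, 111.8]
tcp_rot: [-1.567, -0.002, -1.304]
contact_force: [-0.2, -0.0, -0.0]
opening: 0.001
9.5667 [569.29286461 283.51913509 111.79314518] [-1.56659494 -0.00219528 -1.30414927] [-0.16612396 -0.02109424 -0.0054089 ] [ 0.03132633 -0.02804744  0.01673502]
to target: [-1.30996346  2.79221444  0.4554779 ]
```

View pics/c5.png

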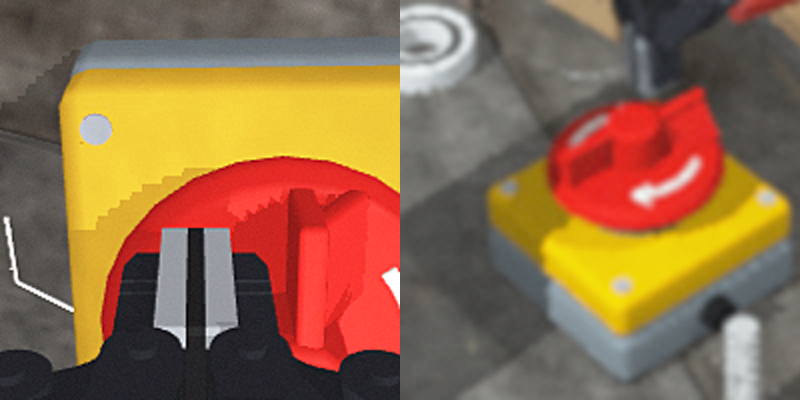

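View pics/w5.png

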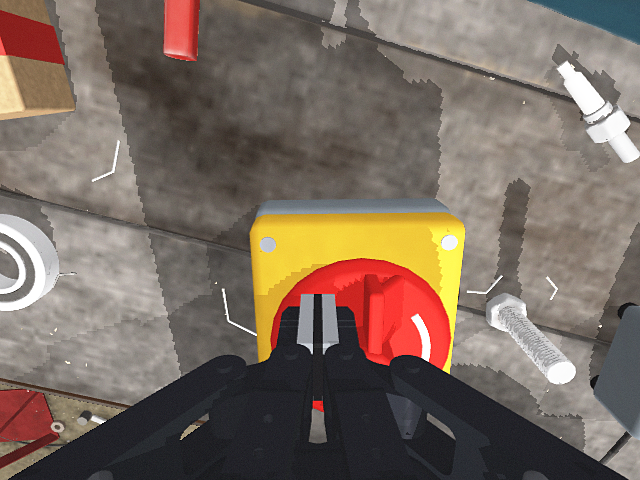

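```bash
python3 -m crank '[[-0.2,0,0,0,0.28,0.05,-1],[0,0,0,0,0,0,-1],[0,0,0,0,0,0,-1],[0,0,0,0.3,0,0,-1],[0,0,0,0.3,0,0,-1],[0,0,0,0.2,0,0,-1],[0,0,0,0.2,0,0,-1],[0,0,0,0,0,0,-1],[0,0,0,0,0,0,-1],[0,0,0,0,0,0,-1]]'
python3 st.py 575.4 263.7 109
python3 pic.py 6
```

```text
clock: 10.5
eef_pos: [572.8, 273.1, 108.5]
tcp_rot: [-1.571, -0.002, -1.305]
contact_force: [-0.2, 1.3, -0.1]
opening: 0.0
10.5 [572.82457508 273.10849435 108.51445954] [-1.57050347e+00 -1.56278243e-03 -1.30464945e+00] [-0.24844928  1.27661937 -0.05306095] [0.18001794 0.02996371 0.01195809]
to target: [ 9.75535996 -0.47029253  0.01030178]
```

View pics/c6.png

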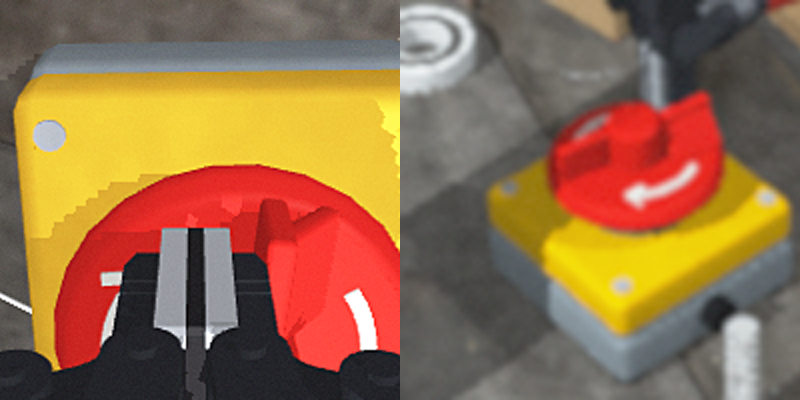

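```bash
python3 -m crank '[[0,4,0,0.1,0,0.1,-1],[0,4,0,0.1,0,0.1,-1],[0,4,0,0.15,0,0.08,-1],[0,4,0,0.15,0,0.08,-1],[0,3,0,0.15,0,0.08,-1],[0,3,0,0.15,0,0.08,-1],[0,0,0,0,0,0,-1],[0,0,0,0,0,0,-1],[0,0,0,0,0,0,-1],[0,0,0,0,0,0,-1]]'
python3 st.py 547.6 255.9 109
python3 pic.py 7
```

```text
clock: 11.43
eef_pos: [578.8, 267.3, 108.9]
tcp_rot: [-1.569, 0.0, -1.701]
contact_force: [-0.3, 1.0, -0.1]
opening: -0.002
11.4333 [578.82774033 267.25442729 108.8878467 ] [-1.56888186e+00  1.86834504e-04 -1.70109904e+00] [-0.30495789  1.02671455 -0.09954567] [0.20323699 0.04139468 0.0402045 ]
to target: [ 15.31570467  -0.17146781 -29.48740668]
```

View pics/c7.png

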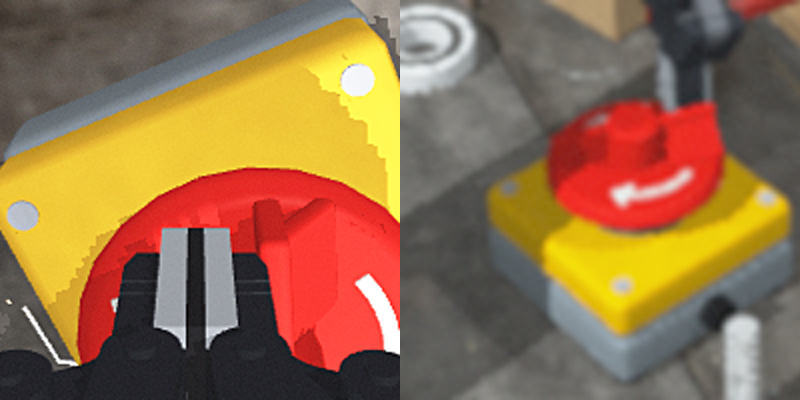

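```bash
python3 -m crank '[[0,3,0,0.16,0,0.07,-1],[0,3,0,0.16,0,0.07,-1],[0,3,0,0.16,0,0.07,-1],[0,3,0,0.16,0,0.07,-1],[0,0,0,0,0,0,-1],[0,0,0,0,0,0,-1],[0,0,0,0,0,0,-1],[0,0,0,0,0,0,-1],[0,0,0,0,0,0,-1],[0,0,0,0,0,0,-1]]'
python3 st.py 547.6 255.9 109
python3 pic.py 8
```

```text
clock: 12.37
eef_pos: [580.3, 261.1, 109.0]
tcp_rot: [-1.568, 0.001, -1.909]
contact_force: [0.3, 1.1, 0.5]
opening: -0.001
12.3667 [580.2690994  261.09300417 108.97189781] [-1.56844669e+00  9.42629797e-04 -1.90929801e+00] [0.31562306 1.14372364 0.54452788] [ 0.12779132 -0.02069201  0.04305166]
to target: [ 15.74684893  -0.11129822 -29.09059125]
```

View pics/c8.png

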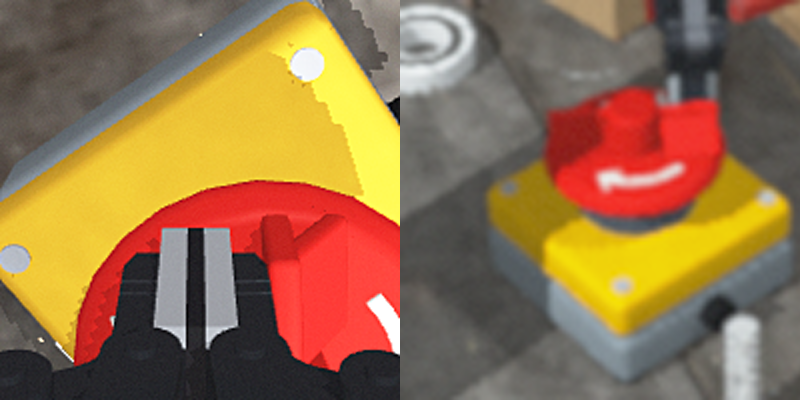

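```bash
python3 -m crank '[[0,0,0,-0.3,0,0,-1],[0,0,0,-0.5,-0.3,0,-1],[0,0,0,-0.5,-1,0,-1],[0,0,0,0,-1.5,0,-1],[0,0,0,0,-2,0,-1],[0,0,0,0,-2,0,-1],[0,0,0,0,-1,0,-1],[0,0,0,0,0,0,-1],[0,0,0,0,0,0,-1],[0,0,0,0,0,0,-1]]'
python3 st.py 549 26 160
```

```text
clock: 13.3
eef_pos: [585.2, 276.5, 193.2]
tcp_rot: [-1.568, 0.0, -1.908]
contact_force: [-1.0, -0.3, 0.8]
opening: 0.002
13.3 [585.16780789 276.50733439 193.24776742] [-1.56833008e+00  2.51462541e-04 -1.90789054e+00] [-1.021671   -0.26289622  0.84728962] [-0.01409356 -0.02757147 -0.01908123]
to target: [248.37943247  33.30537021  48.64009448]
```

```bash
python3 -m crank '[[0,0,0,3.1,0,0.6,-1],[0,0,0,3.1,0,0.6,-1],[0,0,0,3.1,0,0.6,-1],[0,0,0,3.1,0,0.6,-1],[0,0,0,3.1,0,0.6,-1],[0,0,0,3.1,0,0.6,-1],[0,0,0,3.1,0,0.6,-1],[0,0,0,2,0,0.4,-1],[0,0,0,0,0,0,-1],[0,0,0,0,0,0,-1]]'
python3 - <<'E'
from h import *
s=r.sense();np.save("pose9.npy",np.array([s["eef_pos"],s["tcp_rot"]]))
cv2.imwrite('pics/w9.png',cams.grab_frame('wrist'));cv2.imwrite('pics/s9.png',cams.grab_frame('scene')[210:390,230:390].repeat(3,0).repeat(3,1))
E
python3 st.py 549 26 78
```

```text
clock: 14.13
eef_pos: [542.7, 28.4, 182.0]
tcp_rot: [-1.582, -0.007, -1.905]
contact_force: [-0.1, -0.1, 0.1]
opening: 0.001
14.2333 [542.98035811  29.41863671 182.14676013] [-1.58150578 -0.00640774 -1.9033908 ] [ 0.44648387  0.14521689 -0.12554223] [-0.05736007  0.01348564  0.03932179]
to target: [  0.59853151 104.07387446   7.92093591]
```

View pics/w9.png

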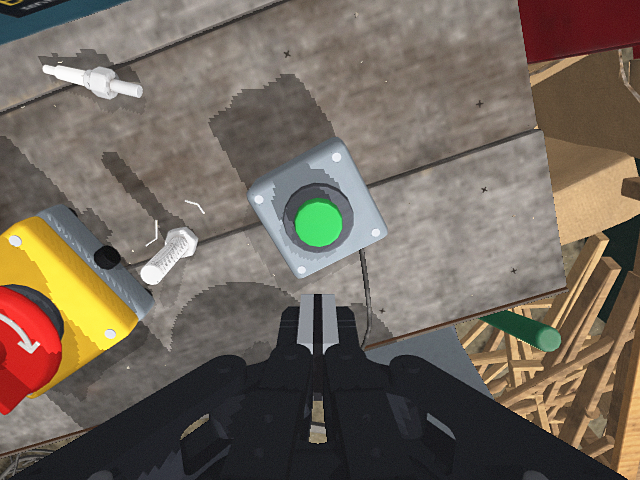

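View pics/s9.png

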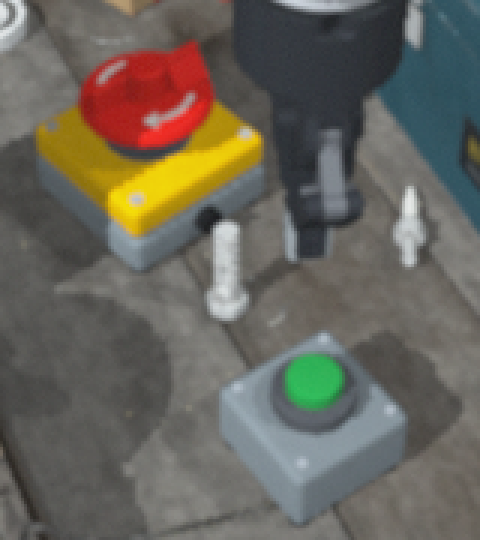

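```bash
python3 - <<'E'
from h import *
p=np.load("pose9.npy");im=cv2.imread("pics/w9.png");h=cv2.cvtColor(im,cv2.COLOR_BGR2HSV)
m=((h[...,0]>45)&(h[...,0]<80)&(h[...,1]>150)).astype(np.uint8);m[:180]=0;m[270:]=0;m[:,:260]=0;m[:,400:]=0
c=max(cv2.findContours(m,0,1)[0],key=cv2.contourArea);g=cv2.fitEllipse(c);print(g)
p2=np.load("pose2.npy")
for z in(62,65,67):
  P=onz("wrist",g[0],z,p);print(P, 2*391/1*0)
print(tri([ray("wrist",g[0],p),ray("wrist",(564.235,238.04),p2),ray("top",(403.35,271.79)),ray("scene",(334.34,336.79))]))
E
```

```text
((317.98309326171875, 221.94973754882812), (46.804656982421875, 47.66693115234375), 4.948757171630859)
[547.66875028  25.19892859  62.        ] 0.0
[548.55211226  24.92150729  65.        ] 0.0
[549.14102025  24.73655976  67.        ] 0.0
(array([549.1449376 ,  25.58917802,  66.63336743]), [np.float64(0.8253114146424736), np.float64(0.1933999495154677), np.float64(1.2859236715183404), np.float64(0.8304099509536317)])
```

```bash
python3 -m crank '[[0.6,0,0,0.06,0,0.75,-1],[0,0,0,0,0,0,-1],[0,0,0,0,2,0,-1],[0,0,0,0,2,0,-1],[0,0,0,0,2,0,-1],[0,0,0,0,2,0,-1],[0,0,0,0,1,0,-1],[0,0,0,0,0,0,-1],[0,0,0,0,0,0,-1],[0,0,0,0,0,0,-1]]'
python3 st.py 549 25.5 78
```

```text
clock: 15.07
eef_pos: [555.5, 34.1, 89.8]
tcp_rot: [-1.565, -0.003, -1.893]
contact_force: [0.2, 0.5, 0.4]
opening: -0.004
15.0667 [555.50540699  34.05770612  89.80560862] [-1.56466581 -0.00329554 -1.89309289] [0.15745892 0.53547712 0.44136535] [ 0.07035312  0.03942407 -0.02115218]
to target: [10.13867272 11.81765237 -3.53234443]
```

```bash
python3 -m crank '[[-0.3,0,0,0.8,0,-0.35,-1],[0,0,0,0.2,0,0,-1],[0,0,0,0,0,0,-1],[0,0,0,0,0.2,0,-1],[0,0,0,0,0.2,0,-1],[0,0,0,0,0.2,0,-1],[0,0,0,0,0.2,0,-1],[0,0,0,0,0.1,0,-1],[0,0,0,0,0,0,-1],[0,0,0,0,0,0,-1]]'
python3 st.py 549 25.5 78
```

```text
clock: 15.9
eef_pos: [551.1, 24.7, 84.2]
tcp_rot: [-1.564, -0.001, -1.893]
contact_force: [0.5, -0.0, 0.0]
opening: 0.002
15.9 [551.08226022  24.71179813  84.15866219] [-1.56394606e+00 -7.98402538e-04 -1.89341908e+00] [ 0.48893424 -0.03778358  0.02065533] [-0.00289364 -0.01277467  0.06190956]
to target: [-0.09226214  6.14320609 -2.26686931]
```

```bash
python3 -m crank '[[-0.3,0,0,0,0,-0.2,-1],[0,0,0,0,0.1,0,-1],[0,0,0,0,0.1,0,-1],[0,0,0,0,0.1,0,-1],[0,0,0,0,0.1,0,-1],[0,0,0,0,0.1,0,-1],[0,0,0,0,0.1,0,-1],[0,0,0,0,0.1,0,-1],[0,0,0,0,0.1,0,-1],[0,0,0,0,0.1,0,-1]]'
python3 st.py 549 25.5 78
```

```text
clock: 16.73
eef_pos: [549.2, 25.5, 76.7]
tcp_rot: [-1.57, -0.001, -1.893]
contact_force: [-7.9, -0.9, 23.9]
opening: -0.002
16.7333 [549.20762884  25.5144321   76.68625498] [-1.56971672e+00 -8.60636137e-04 -1.89315744e+00] [-7.87297283 -0.85814346 23.93261589] [-0.0590838   1.3070098   0.02241691]
to target: [ 0.08059759 -1.31388305 -0.19094333]
```

```bash
python3 - <<'E'
from h import *
a=cams.grab_frame('wrist');b=cams.grab_frame('scene')
A=cv2.resize(a[180:380,220:420],(400,400),interpolation=cv2.INTER_CUBIC);B=cv2.resize(b[300:400,285:385],(400,400),interpolation=cv2.INTER_CUBIC)
cv2.imwrite("pics/c10.png",np.hstack([A,B]));s=r.sense();print(s["eef_pos"],s["contact_force"])
E
```

```text
[549.19895466  25.51920775  76.80826066] [-6.15389726 -0.78329984 17.4987322 ]
```

View pics/c10.png

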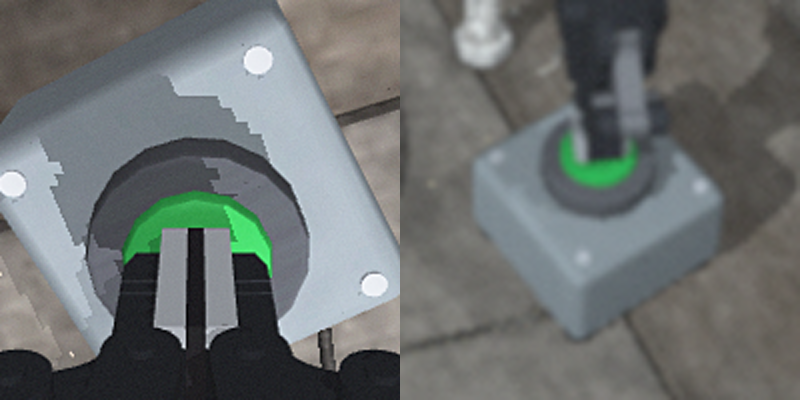

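```bash
python3 - <<'E'
from h import *
# width of green now vs height hypothesis, and before
p=np.load("pose9.npy")
for z in (62,66,70,72,74):
  a=onz("wrist",(318-23.6,222),z,p);b=onz("wrist",(318+23.6,222),z,p);print(z,np.linalg.norm(a-b))
E
python3 -m crank '[[0,0,0,0,-0.3,0,-1],[0,0,0,0,-0.6,0,-1],[0,0,0,0,-1,0,-1],[0,0,0,0,-2,0,-1],[0,0,0,0,-2,0,-1],[0,0,0,0,-2,0,-1],[0,0,0,0,-2,-2,-1],[0,0,0,0,-1,-3,-1],[0,0,0,0,0,-2,-1],[0,0,0,0,0,0,-1]]'
python3 st.py 549 25.5 78
python3 - <<'E'
from h import *
cams.grab_frame('wrist')
s=r.sense();np.save("pose11.npy",np.array([s["eef_pos"],s["tcp_rot"]]))
cv2.imwrite('pics/w11.png',cams.grab_frame('wrist'));b=cams.grab_frame('scene');cv2.imwrite('pics/scene11.png',b);cv2.imwrite('pics/top11.png',cams.grab_frame('top'));cv2.imwrite('pics/s11.png',b[210:390,230:390].repeat(3,0).repeat(3,1))
E
```

```text
62 31.539543767345283
66 31.034699278753823
70 30.52985479016237
72 30.277432545866642
74 30.025010301570884
clock: 17.67
eef_pos: [481.7, 48.3, 193.8]
tcp_rot: [-1.568, 0.001, -1.895]
contact_force: [-0.1, -0.3, -0.3]
opening: 0.001
17.6667 [481.7143724   48.29153215 193.77097702] [-1.56770596e+00  5.51282647e-04 -1.89467235e+00] [-0.1288293  -0.33111231 -0.25455817] [ 0.02314326 -0.00248246 -0.04695539]
to target: [  0.25719053 115.98984129  70.68252478]
```

View pics/w11.png

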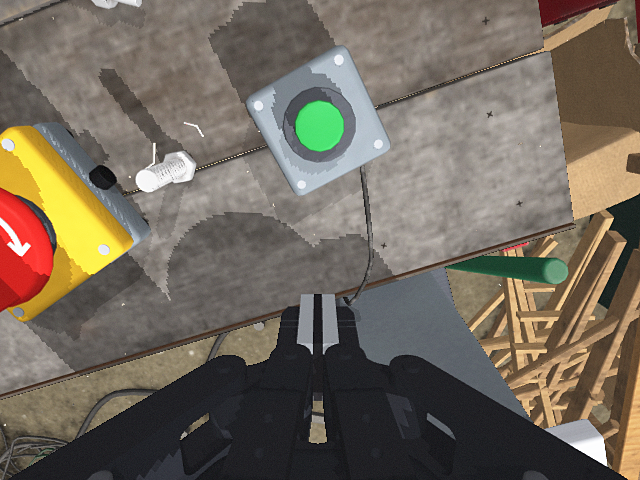

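View pics/s11.png

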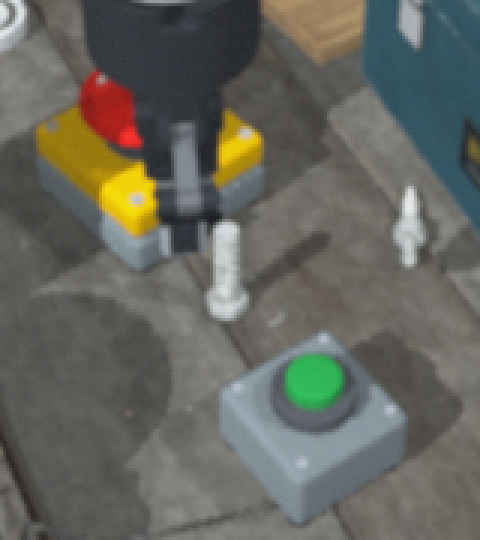

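```bash
python3 - <<'E'
from h import *
s11=cv2.imread("pics/scene11.png");s0=cv2.imread("pics/scene0.png");c=cv2.imread("pics/c10.png")[:,400:]
A=[cv2.resize(s[300:400,285:385],(400,400),interpolation=cv2.INTER_CUBIC) for s in(s0,s11)]
for n,im in(("0",A[0]),("pressed",c),("11",A[1])):
    h=cv2.cvtColor(im,cv2.COLOR_BGR2HSV);m=(h[...,0]>45)&(h[...,0]<80)&(h[...,1]>150)
    y,x=np.where(m);print(n,x.min(),x.max(),y.min(),y.max(), [np.where(m[:,k])[0].max() if m[:,k].any() else None for k in(170,185,200,215)])
cv2.imwrite("pics/cmp.png",np.hstack([c,A[1]]))
print(project("scene",(549,25.5,72))-project("scene",(549,25.5,66)))
# shifts of static features
p=np.load("pose11.npy");im=cv2.imread("pics/w11.png");h=cv2.cvtColor(im,cv2.COLOR_BGR2HSV)
m=((h[...,0]>45)&(h[...,0]<80)&(h[...,1]>150)).astype(np.uint8);m[:90]=0;m[170:]=0;m[:,:270]=0;m[:,400:]=0
g=cv2.fitEllipse(max(cv2.findContours(m,0,1)[0],key=cv2.contourArea))
print(g,onz("wrist",g[0],66.6,p))
t0,t1=cv2.imread("pics/top0.png"),cv2.imread("pics/top11.png")
print(tri([ray("wrist",g[0],p),ray("wrist",(317.98,221.95),np.load("pose9.npy")),ray("wrist",(564.235,238.04),np.load("pose2.npy"))]))
E
```

```text
0 162 236 115 183 [np.int64(173), np.int64(181), np.int64(183), np.int64(180)]
pressed 162 234 140 184 [np.int64(173), np.int64(181), np.int64(184), np.int64(181)]
11 162 236 115 184 [np.int64(173), np.int64(181), np.int64(184), np.int64(180)]
[ 0.11502038 -2.28196431]
((318.9991455078125, 125.41412353515625), (48.41343307495117, 50.086158752441406), 2.327878952026367) [549.05888201  25.04942477  66.6       ]
(array([548.97540996,  24.95000456,  66.11103799]), [np.float64(0.12186318432538842), np.float64(0.16525995709456623), np.float64(0.050637560769082185)])
```

View pics/cmp.png

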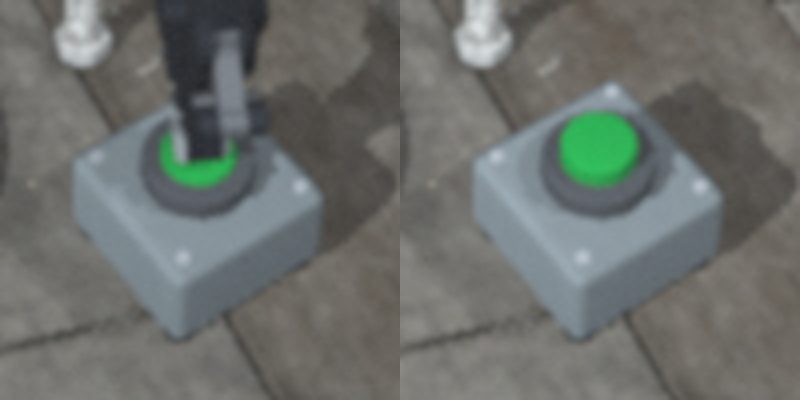

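```bash
python3 - <<'E'
from h import *
I=cv2.imread("pics/cmp.png")
for n,im in(("pressed",I[:,:400]),("out",I[:,400:])):
    h=cv2.cvtColor(im,cv2.COLOR_BGR2HSV);m=(h[...,0]>45)&(h[...,0]<80)&(h[...,1]>150)
    for k in(164,167,170,174,228,232,234):
        y=np.where(m[:,k])[0];print(n,k,(y.min(),y.max()) if len(y) else None)
    print([tuple(im[y,200]) [1] for y in range(150,196,3)])
cv2.imwrite("pics/cmp2.png",np.hstack([cv2.resize(I[90:210,o+130:o+265],(400,356),interpolation=cv2.INTER_CUBIC) for o in(0,400)]))
E
```

```text
pressed 164 (np.int64(142), np.int64(165))
pressed 167 (np.int64(140), np.int64(170))
pressed 170 (np.int64(151), np.int64(173))
pressed 174 (np.int64(163), np.int64(176))
pressed 228 (np.int64(158), np.int64(171))
pressed 232 (np.int64(155), np.int64(166))
pressed 234 (np.int64(155), np.int64(159))
[np.uint8(46), np.uint8(44), np.uint8(54), np.uint8(86), np.uint8(125), np.uint8(149), np.uint8(164), np.uint8(173), np.uint8(180), np.uint8(183), np.uint8(178), np.uint8(161), np.uint8(136), np.uint8(114), np.uint8(98), np.uint8(94)]
out 164 (np.int64(134), np.int64(164))
out 167 (np.int64(129), np.int64(169))
out 170 (np.int64(125), np.int64(173))
out 174 (np.int64(121), np.int64(176))
out 228 (np.int64(126), np.int64(169))
out 232 (np.int64(130), np.int64(165))
out 234 (np.int64(135), np.int64(160))
[np.uint8(185), np.uint8(185), np.uint8(185), np.uint8(186), np.uint8(188), np.uint8(189), np.uint8(190), np.uint8(186), np.uint8(176), np.uint8(168), np.uint8(160), np.uint8(148), np.uint8(131), np.uint8(115), np.uint8(103), np.uint8(100)]
```

View pics/cmp2.png

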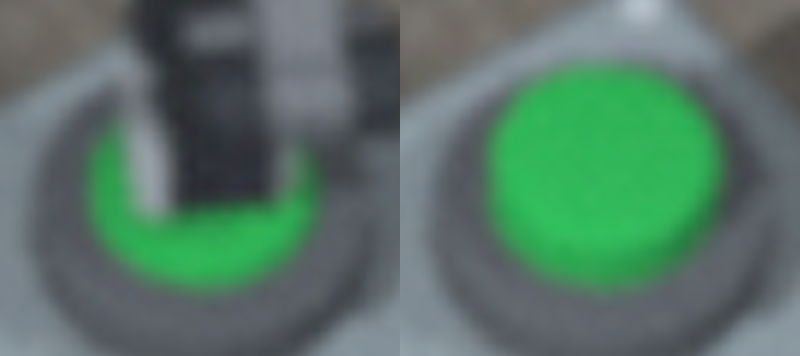

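```bash
python3 - <<'E'
from h import *
t0,t1=cv2.imread("pics/top0.png"),cv2.imread("pics/top11.png")
s0,s1=cv2.imread("pics/scene0.png"),cv2.imread("pics/scene11.png")
f=lambda im:cv2.resize(im[200:320,190:440],(800,384))
cv2.imwrite("pics/t11.png",f(t1))
for n,a,b,(u,v),w in(("bolt",s0,s1,(305,302),16),("plug",s0,s1,(367,287),14),("bearing",s0,s1,(225,216),18),("reset",s0,s1,(334,352),32),("bearingT",t0,t1,(207,299),16),("plugT",t0,t1,(346,221),16)):
    p=a[v-w:v+w,u-w:u+w];q=b[v-w-6:v+w+6,u-w-6:u+w+6];res=cv2.matchTemplate(q,p,cv2.TM_CCOEFF_NORMED);_,mx,_,l=cv2.minMaxLoc(res);print(n,mx,l[0]-6,l[1]-6)
E
```

```text
bolt 0.8786553144454956 -1 0
plug 0.9353737235069275 -1 0
bearing 0.9994377493858337 0 0
reset 0.9514565467834473 0 0
bearingT 0.9987959265708923 0 0
plugT 0.8905251622200012 0 0
```

View pics/t11.png

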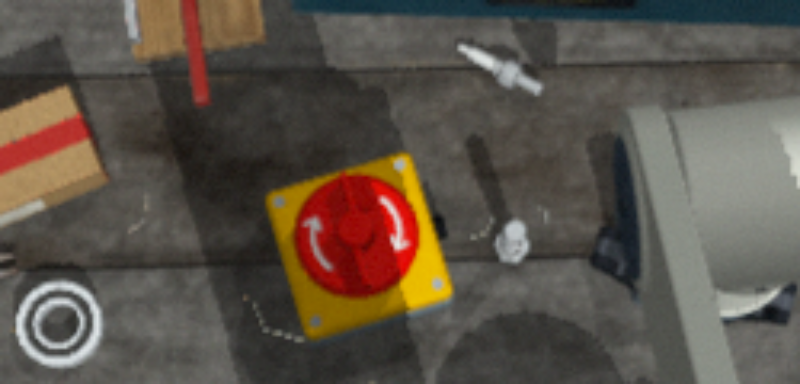

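The top view shows the red button with its wing line back at rest, the bearing at (58,322), the bolt at (512,240) and the plug at (500,70). All are standing as before, and the robot is touching nothing.

```bash
python3 -c "
from rig import r,order
print(order.sign_off(), r.sense()['clock'])"
```

```text
the job is handed in; nothing more can be done
the job is handed in; nothing more can be done
```

The emergency stop test is done and handed in, with about 18 s on the robot's clock. All three pushes were made with the closed fingertips, without gripping or lifting anything.

- **Red button, press:** I pushed the hub straight down about 10 mm, reaching 12.5 N. Wrist pictures then showed the head staying about 9 mm lower, so it had latched.
- **Red button, twist:** I pushed the far wing (the +x one, away from the robot) clockwise to about 0.6 rad, with roughly 1 N on the tool. The button popped up, and later pictures show it up and turned back to rest.
- **Green button:** I pushed it in and let it go. The pressed and released pictures differ by about 6 mm of travel, so it went fully in, and it is back out.

**Checks that were not clean:**
- The green push reached 24 N at the wrist, with 8 N of that sideways. It takes only 5 N to push in, so I pressed harder on its stop than needed.
- The fingers' shoulders met the wing slightly before the tips did, which made no difference to the turn.

**Surroundings:** The last pictures show no measurable movement of either box, the bearing, the bolt or the plug, to within 1 pixel. I checked the stop box by eye, because the arm partly hid it in the scene view. The bolt and plug matched less exactly than the bearing, which I put down to shadows. At the end the robot was clear of everything.

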